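# One turn on the glue press

## Task

The glue press needs room for one more layer of plywood: push its hand wheel round by the upright black handle, anti-clockwise seen from above, through exactly one full turn from where it stands now, so that the handle comes back to its starting place and the pressing plate is one turn higher. Only push the handle with the fingertips or the outside of the fingers: do not grip it or lean hard on it, and leave the glued chassis under the plate and the kit parts round the press alone. Leave the wheel standing still and come clear of it.

Things in the scene. Friction and masses are not known exactly. Their poses are not given: they have to be found in the camera images.
- press: Small bench glue press, fixed to the table: grey bed 180 x 230 mm and 20 mm thick, two steel columns (22 mm thick, 90 mm either side of the middle along its y), a grey crosshead 50 x 225 mm with its top 170 mm above the table, and a horizontal hand wheel above that. Origin: centre of the bed's underside, on the table; z up, y along the crosshead. The wheel's upright axis passes through the origin. It stands at a different place and yaw each time.
- hub_top (a point): Centre of the hand wheel, at the top of its hub (219 mm above the table), on the wheel's axis. The dark steel wheel has three spokes and a round rim of 75 mm radius (to the middle of the 14 mm thick rim); the rim's top is 204 mm above the table. Nothing but the handle rises above the hub.
- handle: Upright black handle of the hand wheel: a cylinder 26 mm in diameter and 55 mm tall that stands on the rim at the end of one spoke, 75 mm from the wheel's axis. Origin: centre of its foot, 204 mm above the table (its top is at 259 mm); z up. It goes round with the wheel, revolves easily on its own pin, and does not rise or fall.
- wheel (a joint): Angle of the hand wheel in rad, growing anti-clockwise seen from above; one turn is 6.28. At 0 the handle points along the press's +x and the plate is right down (a stop); it starts somewhere between 0.3 and 5.8 and can go on to 18. The wheel moves with about 3 N at the handle, stays where it is left and does not run on.
- plate_mid (a point): Centre of the top face of the press's aluminium pressing plate (130 x 135 x 15 mm), which the screw raises by 12 mm for each anti-clockwise turn of the wheel; it stays level, between the columns, under the crosshead (49 mm above the table at wheel angle 0).
- chassis: Glued plywood toy-car chassis, 80 x 120 x 12 mm, lying loose on the press bed under the plate. Origin: centre of its underside. To be left alone.
- tyre: Loose black toy-car wheel, 42 mm in diameter, 18 mm tall, lying flat on the table beside the press. Origin: centre of its underside. To be left alone.
- battery_box: Loose open black battery holder on a plywood base, 70 x 44 x 18 mm, on the table beside the press. Origin: centre of its underside. To be left alone.
- glue: White glue bottle with orange cap, 46 mm in diameter, 120 mm tall, standing on the table beside the press. Origin: centre of its underside. To be left alone.

How it is judged:
On the way:
1. the wheel is about half-way round (120 to 270 degrees from its start) and the fingers are pushing the handle (distance of plate_mid from where it was at the start of the episode between 0.004 and 0.009 m and contact force between the fingers and handle above 0.5 N), for 0.05 s.
At the end, for the whole second after the job is handed in: The wheel has been turned one full turn anti-clockwise: the handle is within 20 mm (about 15 degrees) of where it started, the plate is 12 mm higher (within 0.8 mm), the wheel stands still, and the chassis, toy wheel, battery holder and glue bottle are where they were (distance of plate_mid from where it was at the start of the episode between 0.0112 and 0.0128 m and distance of handle from where it was at the start of the episode below 0.02 m and value of joint wheel above 6.2 rad and velocity of joint wheel between -0.05 and 0.05 rad/s and distance of chassis from where it was at the start of the episode below 0.008 m and distance of each of tyre, battery_box, glue from where it was at the start of the episode below 0.015 m); the robot touches nothing.
It fails at once if the handle or wheel was gripped or leaned on (more than 30 N between the fingers and the wheel) (contact force between the fingers and wheel above 30 N).
It fails at once if the glued chassis was lifted or moved (more than 8 mm) (distance of chassis from where it was at the start of the episode above 0.008 m).
It fails at once if a kit part beside the press was lifted or moved (more than 15 mm) (distance of any of tyre, battery_box, glue from where it was at the start of the episode above 0.015 m).
It also fails if it takes over 58 s, if anything falls off the work surface, if the arm or the gripper's body presses on something with over 40 N, if the wrist force passes 120 N, or if a joint passes its speed limit or range.

## Robot

A 6-joint arm with a two-finger parallel gripper is mounted at the origin on the work surface. World frame = base frame: x ahead of the robot, y to its left, z up, the work surface at z = 0. Lengths are in m, angles in rad, forces in N, time in s.
With the tool pointing down it reaches from about 0.375 to 0.975 m from the base axis. Payload 3.8 kg.
Tool frame: the origin (TCP) lies midway between the tips of the shut fingers; the grasp point (between the pads) lies 19 mm behind it; z points along the fingers, y is the direction in which the jaws open and shut (so a half turn about z gives the same grasp; the last joint's range is limited). The gripper opens to 85 mm and grips with 20 to 120 N. Pads are 22 mm wide; open, the fingers measure 114 mm over their backs; the gripper's body (76 mm by 85 mm) begins 54 mm behind the grasp point. The pads swing forward as they close: fully open they stand 13 mm farther back than shut.
Start: joints at [-1.323, 0.264, 1.604, -0, 1.274, -0.037], TCP at [0.19, -0.648, 0.231] pointing down, gripper open.
Joint ranges: [-2.63, 2.63], [-0.94, 2.18], [0.31, 2.57], [-1.31, 4.45], [0, 2.66], [-2.55, 2.55]. Speed limits (rad/s): [2.57, 2.57, 3.14, 3.14, 3.14, 3.14].

## Interface

Orientations are given as a rotation vector (axis times angle).
In Python, from workcell import bot gives the robot as it stands. The module is installed in compiled form; this text tells all that it offers.
- The arm moves only by the tool play_rows, never from a script. Its argument "series" is a list of rows, each an object with "translation": the shift along the tool's x, y, z in m, a list of three; "spin": the turn about the tool's z in units of 5 degrees (1.0 is 5 degrees). In form: [{"translation": [dx, dy, dz], "spin": spin}, ...]. A call has 1 to 5 rows; each row shifts and turns the commanded pose from where the row before left it, along the tool's axes as they then stand; what a row does not reach is not made up. A row lasts 1/10 s, in which the tool goes at most 50 mm and 8.59 degrees, less where a joint would pass 70% of its speed; a pose out of reach is approached as far as the arm can. A call is refused whole if a number of a shift passes 0.05 or a number of a turn 1, either way. A call with a gripper value outside its range is refused whole. "jaw" is the gripper's target within -1 to 1 (fully open at 1, half-way at 0, shut at -1), set as the call begins (left out, the last holds). The fingers move at their own pace and stop on an object; "force" is the grip in N (left out, the last holds). Time passes only in rows, so rows that do not move let the fingers close. It gives the time, the measured TCP pose, the force and the opening at its end, in the units of the state.
- bot.read_state(): the state, without advancing time (a new reading comes with each control period).
- bot.read_camera(name): name is "scene" or "top" or "wrist"; returns the picture (400x640x3 uint8, blue, green, red); there is no depth.
- bot.get_calibration(name): a dict with "fov_y" (degrees; the focal length in pixels is half the picture's height over the tangent of half this angle, whatever the lens; pixels are square), "cx", "cy" (the principal point, pixels), "R" (3x3) and "t" (3): a world point X has camera coordinates R X + t. Camera axes: x right, y down, z forward; pixel columns grow to the right and rows downward; lengths in m; the calibration is good to about 2 mm. A picture is of the moment at which its call begins: read the wrist's pose just before it. get_calibration takes no time and is no camera call; for the wrist camera it gives the pose at the moment of the call.
- bot.finish_job(): hands the job in, once; it reports no verdict.
The state is a dict: "time": time; "q": joint angles; "joint_vel": joint speeds; "joint_torque": joint torques, N m; "tool_pos": TCP position; "tcp_rot": TCP orientation; "wrist_force": force on the tool from outside, world axes, zero at the start; "torque": the same for the moment, N m; "width": opening from 0.0 (shut) to 1.0 (fully open).
Only numpy, scipy, OpenCV 4.12 (cv2) and the standard library are available. Lean on these libraries where they do the work, as an engineer would, in place of code of your own. Each camera call takes 0.05 s, during which the arm holds its last target. There are 200 camera calls.

## Working session

There is one attempt and no reset: what is moved stays moved. The work goes in short steps, Python scripts to look and compute and a tool call to move; the robot and the scene stay as the last step left them, time stands still between calls to the robot, and variables do not carry over. Pictures are saved under pics/ and viewed, about 8 in all and at most 12, crops included, and the job is handed in when it is done.

Besides the shell and the picture viewer there is one more tool, called after ">>>" in YAML: its name, and indented under it one key for each argument. play_rows: Moves the arm, as the interface text tells. Its arguments: {"type":"object","properties":{"series":{"type":"array","items":{"type":"object","properties":{"translation":{"type":"array","items":{"type":"number"}},"spin":{"type":"number"}}}},"jaw":{"type":"number"},"force":{"type":"number"}},"required":["series"]}

```bash
mkdir -p pics
python3 - <<'E'
from workcell import bot
import cv2,numpy as np
s=bot.read_state();print(s)
for n in("top","scene"):
    im=bot.read_camera(n);cv2.imwrite(f"pics/{n}0.png",im)
    c=bot.get_calibration(n);print(n,c)
E
```

```text
{'time': 0.0, 'q': array([-1.32288914e+00,  2.64776635e-01,  1.60542211e+00, -1.87301428e-07,
        1.27369401e+00, -3.68863153e-02]), 'joint_vel': array([-0.00194987,  0.00162976, -0.00057188, -0.00036655,  0.00199902,
        0.000576  ]), 'joint_torque': array([-8.05850741e-04, -5.15116847e+01, -3.67309391e+01, -1.03703705e-04,
        1.29437810e-02, -1.03398020e-05]), 'tool_pos': array([ 0.18946936, -0.64707714,  0.22992023]), 'tcp_rot': array([-3.10753149e+00, -4.45517776e-01,  3.80503580e-04]), 'wrist_force': array([ 0.0725479 ,  0.14753057, -0.21762331]), 'torque': array([0.03017485, 0.01710223, 0.02384183]), 'width': 0.9967723758279279}
top {'fov_y': 44.291073484883746, 'cx': 321.1243682238935, 'cy': 199.41119993690708, 'R': array([[ 0.0023753 , -0.99956944,  0.02924523],
       [-0.98604682, -0.00720909, -0.16631203],
       [ 0.16645126, -0.02844213, -0.9856394 ]]), 't': array([0.00510698, 0.58104094, 1.08018938])}
scene {'fov_y': 44.19252578821219, 'cx': 315.62496922119493, 'cy': 193.086599034449, 'R': array([[ 0.43598501,  0.89995275,  0.00145416],
       [ 0.71445551, -0.34513683, -0.60863281],
       [-0.54723889,  0.26639371, -0.79345068]]), 't': array([-0.2879884 , -0.30221916,  1.63225172])}
```

View pics/top0.png

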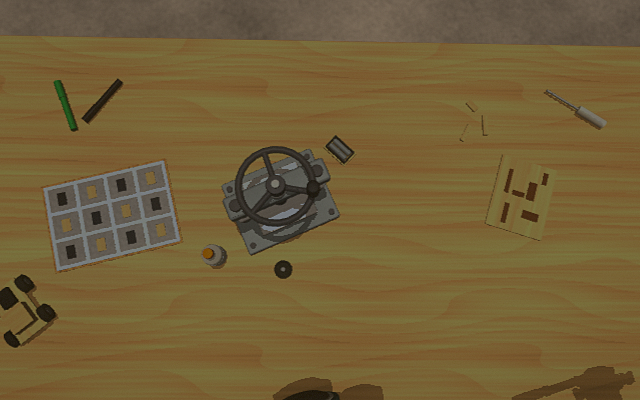

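View pics/scene0.png

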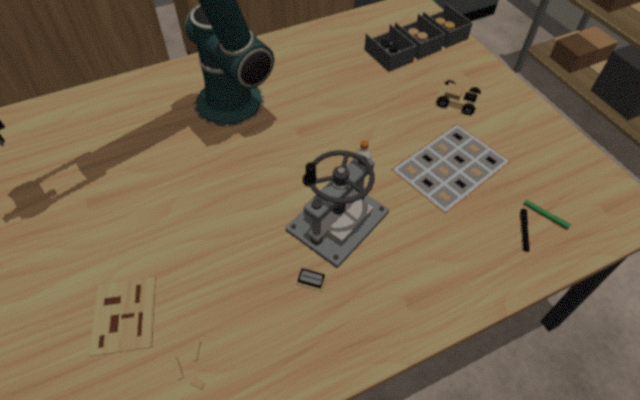

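The top view shows the hub near (276,184), the handle near (313,188) and the glue cap near (208,254). The tyre is at (283,269) and the battery box at (340,150). The scene view shows the hub near (340,173) and the handle near (310,174). I'll refine these from enlarged crops.

```bash
cat > h.py <<'E'
from workcell import bot
import cv2,numpy as np
def ray(c,u,v,z):
    f=200/np.tan(np.radians(c['fov_y']/2));R=c['R'];C=-R.T@c['t']
    d=R.T@np.array([(u-c['cx'])/f,(v-c['cy'])/f,1]);return C+d*(z-C[2])/d[2]
def proj(c,X):
    f=200/np.tan(np.radians(c['fov_y']/2));p=c['R']@np.array(X)+c['t'];return np.array([f*p[0]/p[2]+c['cx'],f*p[1]/p[2]+c['cy']])
E
python3 - <<'E'
from h import *
c=bot.get_calibration("top");s=bot.get_calibration("scene")
print("hub",ray(c,276,184,.219),ray(s,340,172,.219));print("handle",ray(c,313,188,.24),ray(s,310,174,.235))
for n,p,z in(("glue",(208,254),.12),("tyre",(283,269),.018),("bat",(340,150),.018)):print(n,ray(c,*p,z))
t=cv2.imread("pics/top0.png")[135:225,210:350];t=cv2.convertScaleAbs(cv2.resize(t,None,fx=4,fy=4,interpolation=2),alpha=2)
q=cv2.imread("pics/scene0.png")[130:240,280:400];q=cv2.convertScaleAbs(cv2.resize(q,(393,360),interpolation=2),alpha=1.6)
t=t[:,:400] if 0 else t
cv2.imwrite("pics/c1.png",cv2.resize(t,(560,360)));cv2.imwrite("pics/c2.png",np.vstack([t[:, :], np.hstack([q,np.zeros((360,167,3),np.uint8)])])[:600+120])
E
```

```text
hub [0.58206699 0.10093764 0.219     ] [0.58765917 0.09891153 0.219     ]
handle [0.57065595 0.02899788 0.24      ] [0.57444291 0.02688751 0.235     ]
glue [0.45118374 0.24689722 0.12      ]
tyre [0.42322597 0.09436108 0.018     ]
bat [ 0.70695357 -0.0380743   0.018     ]
```

View pics/c1.png

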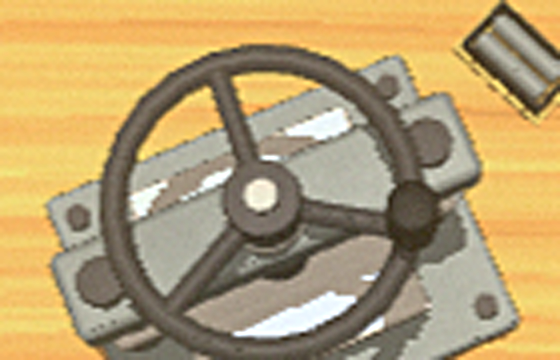

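The crop puts the hub at about (275,184) and the handle top at about (313,188). That gives a hub of about (0.584, 0.101) and a handle angle of about -100°. I'll shut the fingers, square the tool to the world axes and move to a point behind the handle, staying high.

>>> play_rows:
  series:
    - {"translation": [0, 0, -0.015], "spin": 1}
    - {"translation": [0, 0, -0.02], "spin": 1}
    - {"translation": [0, 0, -0.02], "spin": 1}
    - {"translation": [0, 0, -0.015], "spin": 0.26}
    - {"translation": [0, 0, 0], "spin": 0}
  jaw: -1
  force: 20

```text
time: 0.6
tool_pos: [0.19, -0.649, 0.3042]
tcp_rot: [3.137, 0.002, 0.002]
wrist_force: [-0.1, -1.0, 1.3]
width: 0.142
```

>>> play_rows:
  series:
    - {"translation": [0.017, -0.035, 0], "spin": 0}
    - {"translation": [0.017, -0.035, 0], "spin": 0}
    - {"translation": [0.017, -0.035, 0], "spin": 0}
    - {"translation": [0.017, -0.035, 0], "spin": 0}
    - {"translation": [0.017, -0.035, 0], "spin": 0}

```text
time: 1.1
tool_pos: [0.2747, -0.4708, 0.2997]
tcp_rot: [-3.14, -0.003, 0.001]
wrist_force: [0.3, -0.3, -0.4]
width: 0.003
```

>>> play_rows:
  series:
    - {"translation": [0.017, -0.035, 0], "spin": 0}
    - {"translation": [0.017, -0.035, 0], "spin": 0}
    - {"translation": [0.017, -0.035, 0], "spin": 0}
    - {"translation": [0.017, -0.035, 0], "spin": 0}
    - {"translation": [0.017, -0.035, 0], "spin": 0}

```text
time: 1.6
tool_pos: [0.3595, -0.2959, 0.2999]
tcp_rot: [-3.14, -0.003, 0.002]
wrist_force: [0.0, 0.4, -0.6]
width: 0.002
```

>>> play_rows:
  series:
    - {"translation": [0.017, -0.035, 0], "spin": 0}
    - {"translation": [0.017, -0.035, 0], "spin": 0}
    - {"translation": [0.017, -0.035, 0], "spin": 0}
    - {"translation": [0.017, -0.035, 0], "spin": 0}
    - {"translation": [0.017, -0.035, 0], "spin": 0}

```text
time: 2.1
tool_pos: [0.4443, -0.121, 0.3]
tcp_rot: [-3.141, -0.003, 0.002]
wrist_force: [0.4, -0.2, 0.1]
width: 0.001
```

>>> play_rows:
  series:
    - {"translation": [0.017, -0.034, 0], "spin": 0}
    - {"translation": [0.017, -0.034, 0], "spin": 0}
    - {"translation": [0.017, -0.034, 0], "spin": 0}
    - {"translation": [0.017, -0.034, 0], "spin": 0}
    - {"translation": [0.015, -0.03, 0], "spin": 0}

```text
time: 2.6
tool_pos: [0.5273, 0.0451, 0.2998]
tcp_rot: [-3.142, -0.004, 0.003]
wrist_force: [-0.2, -0.2, 0.1]
width: 0.001
```

Run:
```python
from h import *
print(bot.read_state()['tool_pos'])
c=bot.get_calibration("wrist");im=bot.read_camera("wrist");print(c)
o=cv2.convertScaleAbs(im,alpha=1.8)
for X,z in(((.584,.101),.219),((.572,.028),.259)):
    cv2.drawMarker(o,tuple(int(v) for v in proj(c,[*X,z])),(0,0,255),0,14)
cv2.imwrite("pics/w1.png",o)
```

```text
[0.52731705 0.04513159 0.29982036]
{'fov_y': 69.36989915100186, 'cx': 317.5935518470303, 'cy': 202.14890722066008, 'R': array([[ 2.61417515e-03, -9.99995188e-01, -1.67033604e-03],
       [-9.59506591e-01, -2.97881688e-03,  2.81670424e-01],
       [-2.81674044e-01,  8.66362613e-04, -9.59509761e-01]]), 't': array([0.04376254, 0.45012534, 0.59318802])}
```

View pics/w1.png

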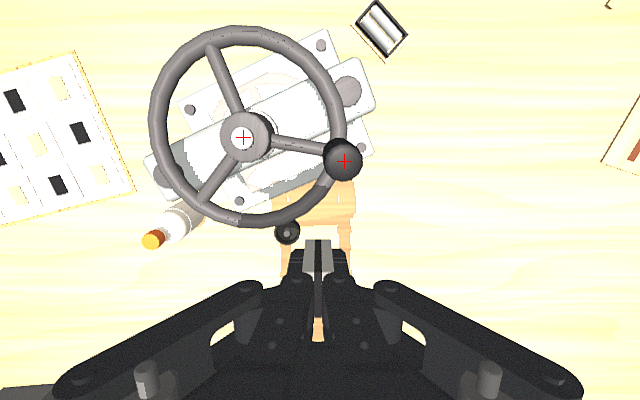

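The estimates match: the hub is at (243,137) and the handle at (344,160), both under the markers. The fingertip is behind the handle and clear of it. I'll descend and work out the circular path.

>>> play_rows:
  series:
    - {"translation": [0, 0, 0.02], "spin": 0}
    - {"translation": [0, 0, 0.02], "spin": 0}
    - {"translation": [0, 0, 0.02], "spin": 0}
    - {"translation": [0, 0, 0.012], "spin": 0}
    - {"translation": [0, 0, 0], "spin": 0}

```text
time: 3.15
tool_pos: [0.5254, 0.0431, 0.2262]
tcp_rot: [3.141, 0.002, -0.009]
wrist_force: [-0.4, 0.1, -0.1]
width: -0.005
```

Run:
```python
from h import *
print(bot.read_state()['tool_pos'],bot.read_state()['wrist_force'])
C=np.array([.584,.101]);p=np.array([.5275,.045])
a=[-133,-130,-127,-124,-121,-118,-114,-109,-104,-98]+list(range(-92,240,6))
for i,d in enumerate(a):
    w=C+.075*np.array([np.cos(np.radians(d)),np.sin(np.radians(d))])
    s=np.round((w-p)*2000)/2000;p=p+s
    print(d,"[%g,%g,0]"%(s[0],-s[1]),end="\n" if i%5==4 else "  ")
```

```text
[0.52536744 0.04309664 0.2262022 ] [-0.42828514  0.07711118 -0.13864857]
-133 [0.0055,-0.001,0]  -130 [0.003,0.0025,0]  -127 [0.003,0.0025,0]  -124 [0.003,0.002,0]  -121 [0.0035,0.0025,0]
-118 [0.0035,0.0015,0]  -114 [0.0045,0.0025,0]  -109 [0.006,0.0025,0]  -104 [0.0065,0.002,0]  -98 [0.0075,0.0015,0]
-92 [0.008,0.0005,0]  -86 [0.0075,-0,0]  -80 [0.008,-0.001,0]  -74 [0.0075,-0.002,0]  -68 [0.0075,-0.0025,0]
-62 [0.007,-0.0035,0]  -56 [0.007,-0.004,0]  -50 [0.006,-0.0045,0]  -44 [0.006,-0.0055,0]  -38 [0.005,-0.006,0]
-32 [0.0045,-0.0065,0]  -26 [0.004,-0.0065,0]  -20 [0.003,-0.0075,0]  -14 [0.0025,-0.0075,0]  -8 [0.0015,-0.0075,0]
-2 [0.0005,-0.008,0]  4 [-0,-0.0075,0]  10 [-0.001,-0.008,0]  16 [-0.002,-0.0075,0]  22 [-0.0025,-0.0075,0]
28 [-0.0035,-0.007,0]  34 [-0.004,-0.007,0]  40 [-0.0045,-0.006,0]  46 [-0.0055,-0.006,0]  52 [-0.006,-0.005,0]
58 [-0.0065,-0.0045,0]  64 [-0.0065,-0.004,0]  70 [-0.0075,-0.003,0]  76 [-0.0075,-0.0025,0]  82 [-0.0075,-0.0015,0]
88 [-0.008,-0.0005,0]  94 [-0.0075,0,0]  100 [-0.008,0.001,0]  106 [-0.0075,0.002,0]  112 [-0.0075,0.0025,0]
118 [-0.007,0.0035,0]  124 [-0.007,0.004,0]  130 [-0.006,0.0045,0]  136 [-0.006,0.0055,0]  142 [-0.005,0.006,0]
148 [-0.0045,0.0065,0]  154 [-0.004,0.0065,0]  160 [-0.003,0.0075,0]  166 [-0.0025,0.0075,0]  172 [-0.0015,0.0075,0]
178 [-0.0005,0.008,0]  184 [0,0.0075,0]  190 [0.001,0.008,0]  196 [0.002,0.0075,0]  202 [0.0025,0.0075,0]
208 [0.0035,0.007,0]  214 [0.004,0.007,0]  220 [0.0045,0.006,0]  226 [0.0055,0.006,0]  232 [0.006,0.005,0]
238 [0.0065,0.0045,0]
```

>>> play_rows:
  series:
    - {"translation": [0.0055, -0.001, 0], "spin": 0}
    - {"translation": [0.003, 0.0025, 0], "spin": 0}
    - {"translation": [0.003, 0.0025, 0], "spin": 0}
    - {"translation": [0.003, 0.002, 0], "spin": 0}
    - {"translation": [0.0035, 0.0025, 0], "spin": 0}

```text
time: 3.65
tool_pos: [0.5461, 0.0345, 0.2299]
tcp_rot: [-3.142, -0.0, -0.002]
wrist_force: [-0.4, -0.1, 0.5]
width: 0.001
```

>>> play_rows:
  series:
    - {"translation": [0.0035, 0.0015, 0], "spin": 0}
    - {"translation": [0.0045, 0.0025, 0], "spin": 0}
    - {"translation": [0.006, 0.0025, 0], "spin": 0}
    - {"translation": [0.0065, 0.002, 0], "spin": 0}
    - {"translation": [0.0075, 0.0015, 0], "spin": 0}

```text
time: 4.15
tool_pos: [0.5738, 0.0247, 0.2294]
tcp_rot: [-3.142, -0.0, 0.001]
wrist_force: [-3.8, 0.2, 2.3]
width: 0.001
```

The wrist force reads about 3.8 N against the push, so the finger is on the handle. Carrying on.

>>> play_rows:
  series:
    - {"translation": [0.008, 0.0005, 0], "spin": 0}
    - {"translation": [0.0075, 0, 0], "spin": 0}
    - {"translation": [0.008, -0.001, 0], "spin": 0}
    - {"translation": [0.0075, -0.002, 0], "spin": 0}
    - {"translation": [0.0075, -0.0025, 0], "spin": 0}

```text
time: 4.65
tool_pos: [0.6127, 0.0296, 0.2292]
tcp_rot: [3.141, 0.0, 0.0]
wrist_force: [-4.0, -1.5, 2.0]
width: -0.004
```

>>> play_rows:
  series:
    - {"translation": [0.007, -0.0035, 0], "spin": 0}
    - {"translation": [0.007, -0.004, 0], "spin": 0}
    - {"translation": [0.006, -0.0045, 0], "spin": 0}
    - {"translation": [0.006, -0.0055, 0], "spin": 0}
    - {"translation": [0.005, -0.006, 0], "spin": 0}

```text
time: 5.15
tool_pos: [0.6437, 0.0535, 0.2291]
tcp_rot: [3.141, 0.0, 0.001]
wrist_force: [-2.8, -2.5, 0.3]
width: 0.001
```

>>> play_rows:
  series:
    - {"translation": [0.0045, -0.0065, 0], "spin": 0}
    - {"translation": [0.004, -0.0065, 0], "spin": 0}
    - {"translation": [0.003, -0.0075, 0], "spin": 0}
    - {"translation": [0.0025, -0.0075, 0], "spin": 0}
    - {"translation": [0.0015, -0.0075, 0], "spin": 0}

```text
time: 5.65
tool_pos: [0.6585, 0.0894, 0.2289]
tcp_rot: [3.141, 0.001, -0.001]
wrist_force: [-1.2, -3.7, -1.0]
width: -0.001
```

>>> play_rows:
  series:
    - {"translation": [0.0005, -0.008, 0], "spin": 0}
    - {"translation": [0, -0.0075, 0], "spin": 0}
    - {"translation": [-0.001, -0.008, 0], "spin": 0}
    - {"translation": [-0.002, -0.0075, 0], "spin": 0}
    - {"translation": [-0.0025, -0.0075, 0], "spin": 0}

```text
time: 6.15
tool_pos: [0.6535, 0.1281, 0.2293]
tcp_rot: [-3.141, -0.001, -0.001]
wrist_force: [1.3, -3.1, -2.1]
width: -0.004
```

>>> play_rows:
  series:
    - {"translation": [-0.0035, -0.007, 0], "spin": 0}
    - {"translation": [-0.004, -0.007, 0], "spin": 0}
    - {"translation": [-0.0045, -0.006, 0], "spin": 0}
    - {"translation": [-0.0055, -0.006, 0], "spin": 0}
    - {"translation": [-0.006, -0.005, 0], "spin": 0}

```text
time: 6.65
tool_pos: [0.6297, 0.1588, 0.2297]
tcp_rot: [3.141, 0.001, 0.001]
wrist_force: [2.7, -3.8, -1.3]
width: -0.002
```

>>> play_rows:
  series:
    - {"translation": [-0.0065, -0.0045, 0], "spin": 0}
    - {"translation": [-0.0065, -0.004, 0], "spin": 0}
    - {"translation": [-0.0075, -0.003, 0], "spin": 0}
    - {"translation": [-0.0075, -0.0025, 0], "spin": 0}
    - {"translation": [-0.0075, -0.0015, 0], "spin": 0}

```text
time: 7.15
tool_pos: [0.594, 0.1744, 0.2296]
tcp_rot: [-3.141, -0.001, -0.001]
wrist_force: [3.6, -0.3, -0.1]
width: 0.005
```

The contact force stays between 3 and 5 N and turns with the wheel. Carrying on.

>>> play_rows:
  series:
    - {"translation": [-0.008, -0.0005, 0], "spin": 0}
    - {"translation": [-0.0075, 0, 0], "spin": 0}
    - {"translation": [-0.008, 0.001, 0], "spin": 0}
    - {"translation": [-0.0075, 0.002, 0], "spin": 0}
    - {"translation": [-0.0075, 0.0025, 0], "spin": 0}

```text
time: 7.65
tool_pos: [0.5555, 0.1689, 0.2296]
tcp_rot: [-3.141, -0.0, -0.001]
wrist_force: [3.7, 1.7, 0.5]
width: -0.001
```

>>> play_rows:
  series:
    - {"translation": [-0.007, 0.0035, 0], "spin": 0}
    - {"translation": [-0.007, 0.004, 0], "spin": 0}
    - {"translation": [-0.006, 0.0045, 0], "spin": 0}
    - {"translation": [-0.006, 0.0055, 0], "spin": 0}
    - {"translation": [-0.005, 0.006, 0], "spin": 0}

```text
time: 8.15
tool_pos: [0.5241, 0.1452, 0.2293]
tcp_rot: [-3.141, -0.0, 0.001]
wrist_force: [2.1, 3.3, 1.6]
width: -0.0
```

>>> play_rows:
  series:
    - {"translation": [-0.0045, 0.0065, 0], "spin": 0}
    - {"translation": [-0.004, 0.0065, 0], "spin": 0}
    - {"translation": [-0.003, 0.0075, 0], "spin": 0}
    - {"translation": [-0.0025, 0.0075, 0], "spin": 0}
    - {"translation": [-0.0015, 0.0075, 0], "spin": 0}

```text
time: 8.65
tool_pos: [0.5088, 0.1092, 0.2291]
tcp_rot: [-3.141, -0.0, 0.001]
wrist_force: [1.3, 4.4, 1.1]
width: 0.002
```

>>> play_rows:
  series:
    - {"translation": [-0.0005, 0.008, 0], "spin": 0}
    - {"translation": [0, 0.0075, 0], "spin": 0}
    - {"translation": [0.001, 0.008, 0], "spin": 0}
    - {"translation": [0.002, 0.0075, 0], "spin": 0}
    - {"translation": [0.0025, 0.0075, 0], "spin": 0}

```text
time: 9.15
tool_pos: [0.5138, 0.0704, 0.2287]
tcp_rot: [3.141, 0.0, -0.003]
wrist_force: [-3.7, 2.7, 0.7]
width: -0.0
```

>>> play_rows:
  series:
    - {"translation": [0.0035, 0.007, 0], "spin": 0}
    - {"translation": [0.004, 0.007, 0], "spin": 0}
    - {"translation": [0.0045, 0.006, 0], "spin": 0}
    - {"translation": [0.0025, 0.003, 0], "spin": 0}
    - {"translation": [0, 0, 0], "spin": 0}

```text
time: 9.65
tool_pos: [0.5295, 0.0474, 0.229]
tcp_rot: [3.141, -0.0, 0.0]
wrist_force: [-0.9, 0.2, -0.6]
width: 0.001
```

Run:
```python
from h import *
s=bot.read_state();print(s['tool_pos'],s['wrist_force'])
c=bot.get_calibration("wrist");im=bot.read_camera("wrist")
o=cv2.convertScaleAbs(im,alpha=1.8)
for X,z in(((.584,.101),.219),((.572,.028),.259)):
    cv2.drawMarker(o,tuple(int(v) for v in proj(c,[*X,z])),(0,0,255),0,14)
cv2.imwrite("pics/w2.png",o)
```

```text
[0.52945511 0.04743314 0.22900977] [-0.88721422  0.19167651 -0.55783584]
```

View pics/w2.png

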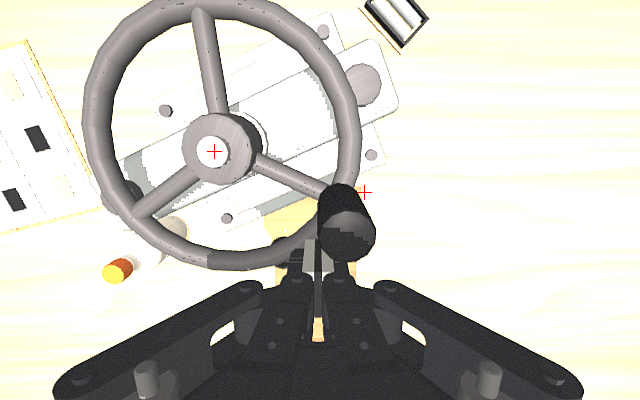

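The handle top is at about (350,237) and the target marker at (364,192), so the wheel is still short of a full turn.

Run:
```python
from h import *
c=bot.get_calibration("wrist")
h=ray(c,350,237,.259);print(h);d=h[:2]-[.584,.101];print(np.linalg.norm(d),np.degrees(np.arctan2(d[1],d[0])))
```

```text
[0.55250374 0.03344214 0.259     ]
0.07453911090588979 -114.99548207021564
```

15.7° remain. I'll push the last part gently.

>>> play_rows:
  series:
    - {"translation": [0.004, 0.004, 0], "spin": 0}
    - {"translation": [0.005, 0.0035, 0], "spin": 0}
    - {"translation": [0.005, 0.0025, 0], "spin": 0}
    - {"translation": [0.003, 0.0015, 0], "spin": 0}
    - {"translation": [0, 0, 0], "spin": 0}

```text
time: 10.2
tool_pos: [0.5467, 0.0363, 0.2293]
tcp_rot: [3.141, 0.0, 0.001]
wrist_force: [-1.3, -0.6, 0.1]
width: 0.0
```

>>> play_rows:
  series:
    - {"translation": [-0.006, -0.003, 0], "spin": 0}
    - {"translation": [-0.012, 0, 0], "spin": 0}
    - {"translation": [0, 0, -0.03], "spin": 0}
    - {"translation": [0, 0, -0.04], "spin": 0}
    - {"translation": [0, 0, 0], "spin": 0}

```text
time: 10.7
tool_pos: [0.5305, 0.04, 0.3063]
tcp_rot: [-3.141, -0.001, -0.019]
wrist_force: [1.2, 0.2, 0.6]
width: -0.0
```

Run:
```python
from h import *
s=bot.read_state();print(s['tool_pos'],s['wrist_force'])
c=bot.get_calibration("wrist");im=bot.read_camera("wrist")
o=cv2.convertScaleAbs(im,alpha=1.8)
for X,z in(((.584,.101),.219),((.572,.028),.259)):
    cv2.drawMarker(o,tuple(int(v) for v in proj(c,[*X,z])),(0,0,255),0,14)
cv2.imwrite("pics/w3.png",o)
```

```text
[0.53054556 0.04000767 0.30629735] [1.16748482 0.18306313 0.56000153]
```

View pics/w3.png

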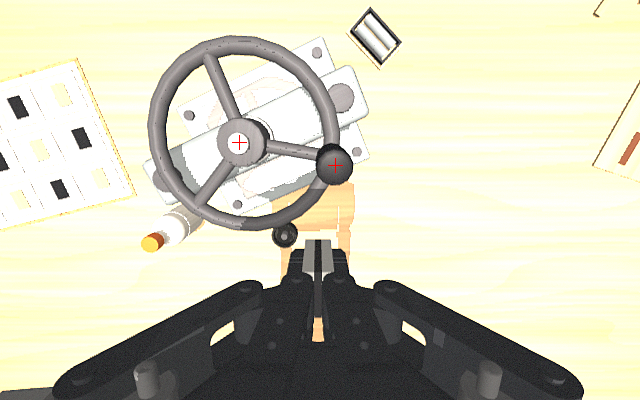

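The handle top, at (335,164), is back on its start marker, and the finger is clear. I'll back away, then compare the top view with the one from the start.

>>> play_rows:
  series:
    - {"translation": [-0.02, 0.03, -0.01], "spin": 0}
    - {"translation": [-0.02, 0.04, 0], "spin": 0}
    - {"translation": [-0.02, 0.04, 0], "spin": 0}
    - {"translation": [-0.02, 0.04, 0], "spin": 0}
    - {"translation": [-0.01, 0.04, 0], "spin": 0}

```text
time: 11.25
tool_pos: [0.4356, -0.1509, 0.3083]
tcp_rot: [-3.141, -0.001, 0.001]
wrist_force: [0.3, 0.1, 0.7]
width: -0.004
```

>>> play_rows:
  series:
    - {"translation": [-0.01, 0.04, 0], "spin": 0}
    - {"translation": [-0.01, 0.04, 0], "spin": 0}
    - {"translation": [-0.01, 0.04, 0], "spin": 0}
    - {"translation": [0, 0, 0], "spin": 0}
    - {"translation": [0, 0, 0], "spin": 0}

```text
time: 11.75
tool_pos: [0.407, -0.2702, 0.3081]
tcp_rot: [-3.14, 0.003, 0.002]
wrist_force: [-0.8, 0.6, -0.6]
width: -0.005
```

Run:
```python
from h import *
im=bot.read_camera("top");a=cv2.imread("pics/top0.png")
f=lambda i:cv2.convertScaleAbs(cv2.resize(i[130:290,190:360],None,fx=2.3,fy=2.3),alpha=2)
cv2.imwrite("pics/cmp.png",np.hstack([f(a),f(im)]))
s=bot.read_state();print(s['tool_pos'],s['joint_vel'])
```

```text
[ 0.40745131 -0.26949956  0.30836833] [ 0.02496421 -0.00688742 -0.00116544  0.0009261   0.00060647 -0.00234992]
```

View pics/cmp.png

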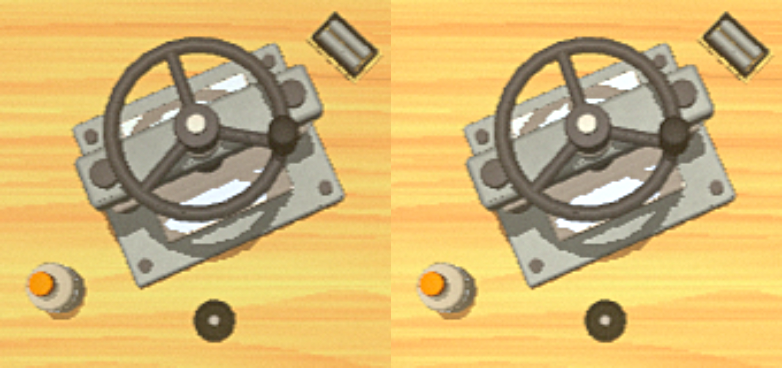

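The before and after views match: handle at (284,134) against (674,134) with the 391-pixel offset, and the kit parts unmoved. Handing in.

```bash
python3 -c "
from workcell import bot
print(bot.finish_job())"
```

```text
the job is handed in; nothing more can be done
None
```

I pushed the hand wheel one full turn anti-clockwise by its handle, using the outside of the shut fingers, then moved clear and handed the job in at about 12 s. The wrist force read at the end of each move was at most about 5 N, well under the 30 N limit.

- **Handle:** the last wrist picture shows it back on its starting mark.
- **Kit parts:** in the top view, the tyre, battery holder and glue bottle look the same before and after.
- **Plate and chassis:** I did not measure the plate's rise directly; 12 mm follows from the full turn. The chassis is mostly hidden under the plate, so I could not check it closely, but the fingers stayed above the wheel rim throughout.

None of the checks failed or disagreed.

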